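Hold the bean dispenser's spring gate open at its line

TASK

The bean dispenser between the espresso machine and the toaster is empty and I want to brush out its throat. First lift whatever stands in front of the gate's knob out of the way and set it down upright on the worktop, well to one side of the knob's path; then pull the spring-loaded gate out by its knob until the line across the slide is level with the front ends of the two rails, where its hole stands under the hopper. Keep it there: the gate springs shut when let go, so finish with the knob still held in the gripper at the line, and leave everything else standing where it is.

Things in the scene. Friction and masses are not known exactly. Their poses are not given: they have to be found in the camera images.
- dispenser: bean dispenser, fixed: dark foot plate 150 x 114 mm, aluminium bed with two rails 75 to 95 mm above the worktop, open clear hopper 92 mm across over it, top at 232 mm. Origin on the worktop under the hopper's axis, z up. Its front and the gate's pull look along its own -x (to the robot at yaw 0). Rails reach from x = -95 mm (front ends) to +90 mm; all within 57 mm of its x axis
- gate (a joint): how far the gate is pulled out (m): 0 shut, 0.045 with its line level with the rails' front ends (its 36 mm hole then lies under the 26 mm throat), 0.070 at its end stop. It slides level along the dispenser's -x. A spring pulls it shut: about 6 N at 0, 11.5 N at the line, 14.5 N at the stop
- knob (a point): middle of the upright round wooden knob on the slide's front end, 113 mm above the worktop, 124 mm in front of the dispenser's origin when shut; moves with the gate. Knob 90 to 131 mm above the worktop, 28 mm thick 6 mm above this point, 19 mm at its neck. Steel slide below it: top at 89 mm, 51 mm wide, ends 18 mm beyond the knob's axis. Free to grip from above, fingers either way round
- line (a point): the middle of the dark line engraved across the top of the slide; it moves with the gate. 45 mm behind the rails' front ends when the gate is shut
- rail_ends (a point): the point on the dispenser midway between the front ends of the two rails, at the height of the slide's top: the mark to which the line is pulled
- corked_bottle: little clear glass bottle with a cork, round, 48 mm across, 128 mm high, 0.25 kg; origin at the centre of its underside, z up. Best gripped round the body, 50 to 85 mm up (the thinner neck above that is as thick to the touch as the body). Either it or the spice jar stands in front of the knob at the start, the other about 13 cm to the left of that
- spice_jar: round spice jar with a red cap, 45 mm across, 106 mm high, 0.11 kg; origin at the centre of its underside, z up. Either it or the corked bottle stands in front of the knob
- cup: small white cup, 62 mm across and 52 mm high, on the dispenser's foot plate under the spout; origin at the centre of its underside. To be left alone
- milk_jug: steel milk jug, 74 mm across, 88 mm high, left of the dispenser; origin at the centre of its underside. To be left alone
- brush: small brush, 160 mm long, lying on the worktop to the left; origin at its underside. To be left alone
- hopper_lid: the dispenser's round black lid with a small knob, 96 mm across, 31 mm high, lying on the worktop to the left; origin at the centre of its underside. To be left alone
Mind the look-alikes: they are no part of the job. What is shaped like the spice_jar but green is not meant. What is shaped like the corked_bottle but green is not meant.

How it is judged:
By the outcome, as a careful person would: the job done as asked, in the order asked, and still so for the second after the job is handed in, while the arm keeps its last pose, push and grip.
It also fails if it takes over 48 s, if anything falls off the work surface, if the arm or the gripper's body presses on something with over 40 N, if the wrist force passes 120 N, or if a joint passes its speed limit or range.

ROBOT

A 6-joint arm with a two-finger parallel gripper is mounted at the origin on a cart in front of the work surface, level with it; the furniture and walls round the work are solid. World frame = base frame: x ahead of the robot, y to its left, z up, the work surface at z = 0. Lengths are in m, angles in rad, forces in N, time in s.
With the tool pointing down it reaches from about 0.375 to 0.975 m from the base axis. Payload 3.8 kg.
Tool frame: the origin (TCP) lies at the very end of the fingers, on their centre line; the grasp point (between the pads) lies 19 mm behind it; z points along the fingers, y is the line along which they close (so a half turn about z gives the same grasp; the last joint's range is limited). The gripper opens to 88 mm and grips with 3 to 60 N. Pads are 18 mm wide; open, the fingers measure 123 mm over their backs; the gripper's body (75 mm by 187 mm) begins 45 mm behind the grasp point.
Start: joints at [-1.205, 0.264, 1.604, -0, 1.274, -0.037], TCP at [0.265, -0.621, 0.239] pointing down, gripper open.
Joint ranges: [-2.63, 2.63], [-0.94, 2.18], [0.31, 2.57], [-1.31, 4.45], [0, 2.66], [-2.55, 2.55]. Speed limits (rad/s): [2.57, 2.57, 3.14, 3.14, 3.14, 3.14].

INTERFACE

Orientations are given as a unit quaternion [w, x, y, z].
In Python, from bench import manip gives the robot as it stands. The module is installed in compiled form; this text tells all that it offers.
- The arm moves only by the shell command python3 -m creep 'ROWS' [FORCE]. ROWS is JSON, a list of rows, each a list of 3 entries, a list of its own where there are three numbers: the shift along the world's x, y, z in cm, then the turn, a rotation vector about the world's x, y, z in degrees, then the opening, from -1 (shut) to 1 (fully open). A call has 1 to 5 rows; each row shifts and turns the commanded pose from where the row before left it; what a row does not reach is not made up. A row lasts 1/8 s, in which the tool goes at most 62.5 mm and 10.7 degrees, less where a joint would pass 70% of its speed; a pose out of reach is approached as far as the arm can. A call is refused whole if a number of a shift passes 6.25 or a number of a turn 10.7, either way. A call with a gripper value outside its range is refused whole. The fingers move at their own pace and stop on an object; FORCE is the grip in N (left out, the last holds). Time passes only in rows, so rows that do not move let the fingers close. It gives the time, the measured TCP pose, the force, the opening and the grip force at its end, in the units of the state.
- manip.get_state(): the state, without advancing time (a new reading comes with each control period).
- manip.capture(name): name is "side" or "top" or "wrist"; returns the picture (480x640x3 uint8, red, green, blue); there is no depth.
- manip.calibration(name): a dict with "camera_matrix" (3x3 intrinsics, pixels), "xyz" and "orientation" of the camera in the world. Camera axes: x right, y down, z forward; pixel columns grow to the right and rows downward; lengths in m; the calibration is good to about 2 mm. A picture is of the moment at which its call begins: read the wrist's pose just before it. calibration takes no time and is no camera call; for the wrist camera it gives the pose at the moment of the call.
- manip.job_done(): hands the job in; it is judged then, once.
The state is a dict: "clock": time; "joints": joint angles; "joint_vel": joint speeds; "joint_torque": joint torques, N m; "eef_pos": TCP position; "orientation": TCP orientation; "force": force on the tool from outside, world axes, zero at the start; "moment": the same for the moment, N m; "opening": opening from 0.0 (shut) to 1.0 (fully open); "grasp_force": force on a finger pad.
Only numpy, scipy, OpenCV 4.12 (cv2) and the standard library are available. Lean on these libraries where they do the work, as an engineer would, in place of code of your own. Each camera call takes 0.05 s, during which the arm holds its last target. There are 200 camera calls.

## Working session

There is one attempt and no reset: what is moved stays moved. The work goes in short steps, Python scripts to look and compute and a shell command to move; the robot and the scene stay as the last step left them, time stands still between calls to the robot, and variables do not carry over. Pictures are saved under pics/ and viewed, at most 10 in all, crops included, and the job is handed in when it is done.

```bash
mkdir -p pics
cat > h.py <<'E'
import numpy as np, cv2, json
from scipy.spatial.transform import Rotation as R
from bench import manip
def cal(n):
    c=manip.calibration(n); q=np.array(c["orientation"]); 
    return np.array(c["camera_matrix"]),np.array(c["xyz"]),R.from_quat(q[[1,2,3,0]]).as_matrix()
def ray(n,u,v):
    K,t,M=cal(n); return t,M@np.linalg.solve(K,[u,v,1.])
def at_z(n,u,v,z):
    t,d=ray(n,u,v); return t+d*(z-t[2])/d[2]
def proj(n,p):
    K,t,M=cal(n); q=K@(M.T@(np.asarray(p,float)-t)); return q[:2]/q[2]
E
python3 - <<'E'
from h import *
for n in("side","top"):
    cv2.imwrite(f"pics/{n}0.png",manip.capture(n)[:,:,::-1]); K,t,M=cal(n); print(n,K[0,0],t.round(3),M[:,2].round(3))
s=manip.get_state();print(s["clock"],s["eef_pos"],s["orientation"],s["force"],s["opening"])
E
```

```text
side 586.7949987292101 [0.595 0.963 0.749] [-0.03  -0.813 -0.581]
top 518.4791258555591 [0.354 0.079 1.108] [ 0.222 -0.027 -0.975]
0.1 [ 0.26437559 -0.62039352  0.23756149] [-9.53705758e-04  9.79790709e-01  2.00023084e-01 -1.53020278e-04] [-0.47129369 -0.88388091 -0.2610565 ] 0.9979021651264686
```

View pics/side0.png

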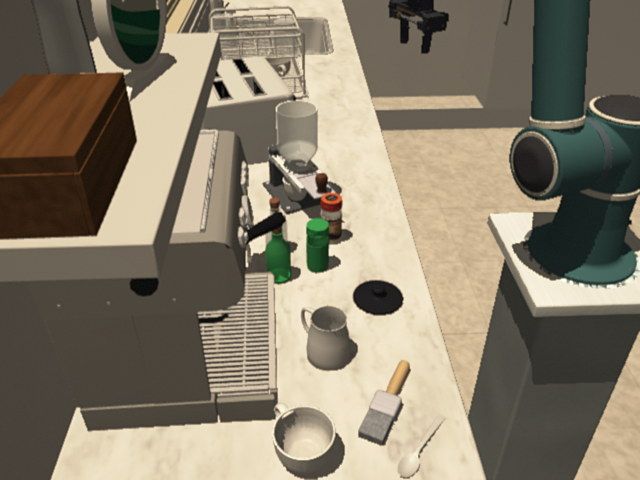

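View pics/top0.png

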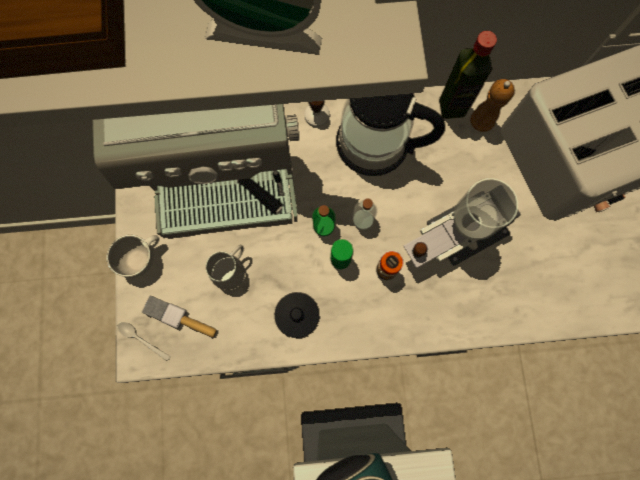

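The side view shows the red-capped jar at (331,215) just in front of the knob (321,183), with green look-alikes at (278,255) and (317,245). In the top view the knob is at (420,250), the hopper about (486,208), the red cap at (390,263), the clear bottle at (365,213), the green bottle at (324,222) and the green jar at (342,253). The red jar at (390,263) fits the spice jar (red cap, in the line of pull), and I'll confirm that in an enlarged crop.

Run:
```python
from h import *
a=cv2.imread("pics/top0.png")[170:320,310:530]; b=cv2.imread("pics/side0.png")[90:300,240:370]
a=cv2.resize(a,None,fx=3.6,fy=3.6,interpolation=cv2.INTER_CUBIC); cv2.imwrite("pics/c1.png",a)
b=cv2.resize(b,None,fx=2.85,fy=2.85,interpolation=cv2.INTER_CUBIC); cv2.imwrite("pics/c2.png",b)
```

```text
(no output)
```

View pics/c1.png

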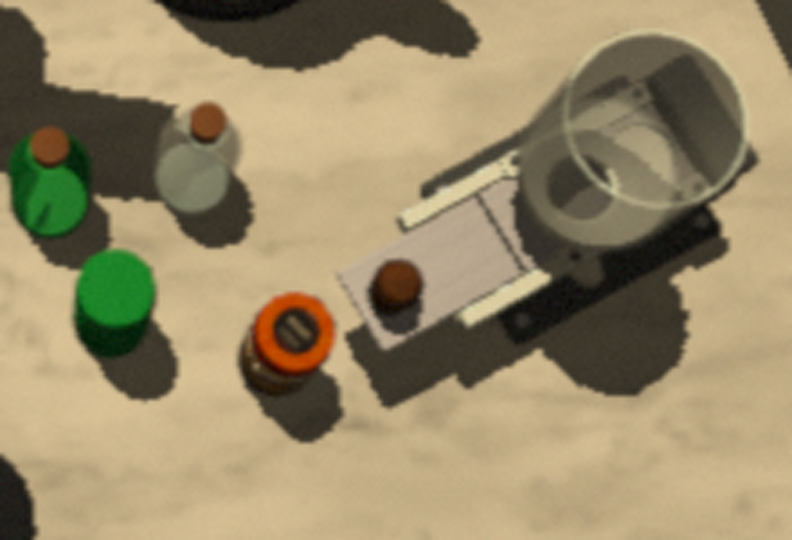

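View pics/c2.png

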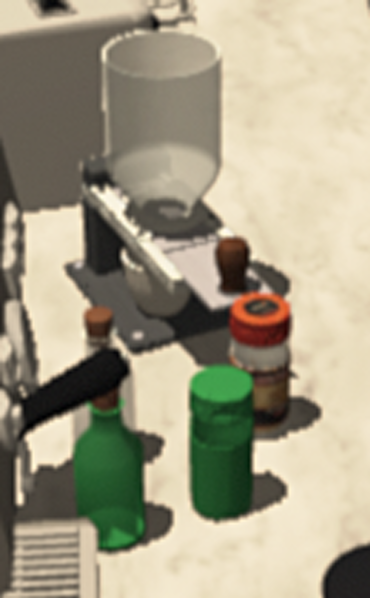

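The crops confirm it: the red-capped jar (crop 295,330, so top image 392,262) stands before the knob. Next I'll turn these pixels into positions.

Run:
```python
from h import *
f=lambda u,v,z: at_z("top",310+(u+.5)/3.6-.5,170+(v+.5)/3.6-.5,z)
P=dict(jar=f(295,333,.106),knob=f(398,281,.131),rl=f(405,220,.095),rr=f(468,318,.095),ll=f(478,195,.089),lr=f(525,270,.089),sl=f(340,275,.089),sr=f(385,348,.089),hop=f(655,122,.232),bottle=f(208,122,.128),gj=f(115,288,.106),gb=f(50,145,.128),
 lid=at_z("top",297,313,.02),jug=at_z("top",224,268,.088),edge=at_z("top",400,357,0))
for k,v in P.items(): print(k,(v*1e3).round(0))
h=P["hop"];k=P["knob"]; d=(k-h)[:2]; print("pull dir deg",np.degrees(np.arctan2(d[1],d[0])),"len",np.linalg.norm(d))
for a,b in(("rl","rr"),("ll","lr"),("sl","sr")):
    e=(P[b]-P[a])[:2]; print(a,np.linalg.norm(e),np.degrees(np.arctan2(e[1],e[0]))-90)
rm=(P["rl"]+P["rr"])/2;lm=(P["ll"]+P["lr"])/2; print("line-rail",np.linalg.norm((rm-lm)[:2]))
print("jar side pred",proj("side",P["jar"]),"knob top",proj("side",P["knob"]))
s=manip.get_state(); q=np.array(s["orientation"]);M=R.from_quat(q[[1,2,3,0]]).as_matrix();print("tool y",M[:,1].round(3),"z",M[:,2].round(3))
u=d/np.linalg.norm(d); j=(P["jar"]-k)[:2]; print("jar along/perp",j@u,j@[-u[1],u[0]],u)
```

```text
jar [521. -73. 106.]
knob [ 540. -127.  131.]
rl [ 581. -144.   95.]
rr [ 522. -171.   95.]
ll [ 593. -188.   89.]
lr [ 547. -208.   89.]
sl [ 554. -104.   89.]
sr [ 511. -124.   89.]
hop [ 588. -242.  232.]
bottle [638. -36. 128.]
gj [555.  23. 106.]
gb [633.  51. 128.]
lid [446. 124.  20.]
jug [543. 258.  88.]
edge [338. -82.   0.]
pull dir deg 112.75689516436181 len 0.12455820056367324
rl 0.06450396760160967 -245.01791996001944
ll 0.049550972290736184 -246.15114697546505
sl 0.04753442391077087 -245.62361442557668
line-rail 0.04477652518002135
jar side pred [331.79219299 195.88388663] knob top [321.46767502 172.55498095]
tool y [ 0.392 -0.92  -0.002] z [-0.001  0.002 -1.   ]
jar along/perp 0.05762801799760358 -0.0037558936625067436 [-0.38682194  0.92215443]
```

Sizes agree: hopper to knob 124.6 mm, line to rails 44.8 mm, slide about 48 mm wide, pull direction about 114°. The jar (521,-73) is 58 mm in front of the knob. I'll grip it with the fingers across the pull, which needs a +91° turn about z, and go round the front of the hopper.

```bash
python3 -m creep '[[[1.7,5.2,0.4],[0,0,10.1],1],[[1.7,5.2,0.4],[0,0,10.1],1],[[1.7,5.2,0.4],[0,0,10.1],1],[[1.7,5.2,0],[0,0,10.1],1],[[1.7,5.2,0],[0,0,10.1],1]]' 20; python3 -m creep '[[[1.7,5.2,0],[0,0,10.1],1],[[1.7,5.2,0],[0,0,10.1],1],[[1.7,5.2,0],[0,0,10.1],1],[[1.7,5.2,0],[0,0,10.1],1],[[0,0,0],[0,0,0],1]]'
```

```text
clock: 0.72
eef_pos: [0.3497, -0.3591, 0.2503]
orientation: [-0.0, 0.799, 0.601, 0.0]
force: [1.3, -0.2, 0.4]
opening: 1.003
grasp_force: 0.0
clock: 1.35
eef_pos: [0.418, -0.1498, 0.2504]
orientation: [-0.0, 0.542, 0.84, 0.0]
force: [-1.0, 0.2, -0.3]
opening: 0.999
grasp_force: 0.0
```

```bash
python3 -m creep '[[[3.4,2.6,0],[0,0,0],1],[[3.4,2.6,0],[0,0,0],1],[[3.5,2.5,-3],[0,0,0],1],[[0,0,-4],[0,0,0],1],[[0,0,-4],[0,0,0],1]]'; python3 -m creep '[[[0,0,-4],[0,0,0],1],[[0,0,-2.7],[0,0,0],1],[[0,0,0],[0,0,0],1]]'
python3 - <<'E'
from h import *
s=manip.get_state();print(s["force"])
cv2.imwrite("pics/w1.png",manip.capture("wrist")[:,:,::-1])
E
```

```text
clock: 1.98
eef_pos: [0.5209, -0.0769, 0.1393]
orientation: [0.0, 0.545, 0.838, -0.0]
force: [-0.4, 0.6, -0.6]
opening: 0.997
grasp_force: 0.0
clock: 2.35
eef_pos: [0.5178, -0.0767, 0.0708]
orientation: [-0.003, 0.546, 0.838, -0.001]
force: [0.3, 0.3, -0.1]
opening: 1.001
grasp_force: 0.0
[ 0.25740792  0.28467123 -0.0994641 ]
```

View pics/w1.png

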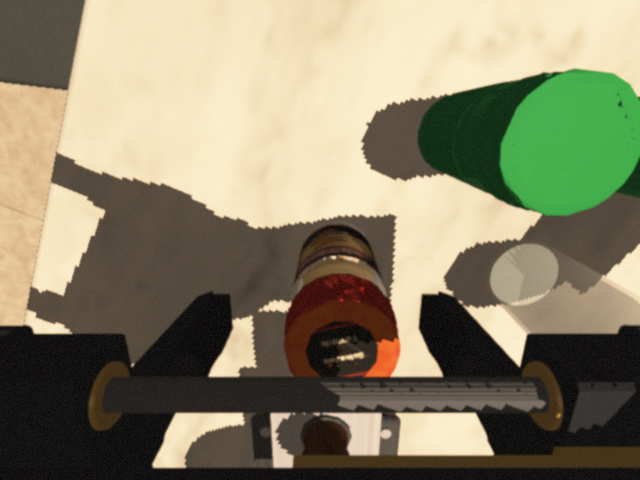

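The wrist view shows the red cap at (342,330) between the fingers (tips about x 230 and 421), a few mm off centre, and the knob at (325,435) clear behind. I'll shift a little and close.

```bash
python3 -m creep '[[[0.3,0.4,0.2],[0,0,0],1],[[0,0,0],[0,0,0],0.4],[[0,0,0],[0,0,0],0.2],[[0,0,0],[0,0,0],0],[[0,0,0],[0,0,0],-1]]' 20; python3 -m creep '[[[0,0,0],[0,0,0],-1],[[0,0,0],[0,0,0],-1],[[0,0,0],[0,0,0],-1],[[0,0,0],[0,0,0],-1]]'
```

```text
clock: 3.02
eef_pos: [0.5236, -0.0719, 0.0758]
orientation: [0.0, 0.545, 0.839, 0.0]
force: [0.0, -0.1, 0.6]
opening: 0.567
grasp_force: 0.0
clock: 3.52
eef_pos: [0.5235, -0.072, 0.0757]
orientation: [-0.0, 0.545, 0.839, -0.0]
force: [-0.9, -1.0, 1.6]
opening: 0.495
grasp_force: 20.0
```

```bash
python3 -m creep '[[[0,0,1.5],[0,0,0],-1],[[0,0,2],[0,0,0],-1],[[0,0,2],[0,0,0],-1],[[-2,-1.5,0],[0,0,0],-1],[[-2.5,-1.8,0],[0,0,0],-1]]'; python3 -m creep '[[[-2.5,-1.8,0],[0,0,0],-1],[[-2.4,-1.8,0],[0,0,0],-1],[[-1,-0.8,0],[0,0,0],-1],[[0,0,-1],[0,0,0],-1],[[0,0,-2],[0,0,0],-1]]'; python3 -m creep '[[[0,0,-1],[0,0,0],-1],[[0,0,-0.5],[0,0,0],-1],[[0,0,-0.5],[0,0,0],-1],[[0,0,0],[0,0,0],-1]]'
```

```text
clock: 4.15
eef_pos: [0.4774, -0.1056, 0.1308]
orientation: [0.0, 0.544, 0.839, -0.0]
force: [-0.2, -0.2, -1.1]
opening: 0.494
grasp_force: 20.0
clock: 4.78
eef_pos: [0.4208, -0.1492, 0.1008]
orientation: [0.001, 0.545, 0.838, 0.0]
force: [-0.2, 0.6, -1.2]
opening: 0.491
grasp_force: 20.0
clock: 5.28
eef_pos: [0.4197, -0.1488, 0.0806]
orientation: [-0.0, 0.545, 0.839, -0.0]
force: [-0.3, -0.4, 0.1]
opening: 0.495
grasp_force: 20.0
```

```bash
python3 -m creep '[[[0,0,-0.3],[0,0,0],-1],[[0,0,-0.15],[0,0,0],-1],[[0,0,0],[0,0,0],-1]]'
```

```text
clock: 5.65
eef_pos: [0.4195, -0.149, 0.0762]
orientation: [-0.0, 0.545, 0.839, -0.0]
force: [-0.7, -0.4, -1.3]
opening: 0.495
grasp_force: 20.0
```

```bash
python3 -m creep '[[[0,0,-0.05],[0,0,0],-1],[[0,0,0],[0,0,0],0.1],[[0,0,0],[0,0,0],0.3],[[0,0,0],[0,0,0],0.6],[[0,0,0],[0,0,0],0.6]]'; python3 -m creep '[[[0,0,1],[0,0,0],0.6],[[0,0,3],[0,0,0],0.6],[[0,0,5],[0,0,0],0.6],[[0,0,3],[0,0,0],0.6],[[0,0,0],[0,0,0],0.6]]'
python3 - <<'E'
from h import *
a=manip.capture("top")[:,:,::-1][150:330,290:530]
cv2.imwrite("pics/t2.png",cv2.resize(a,None,fx=3.3,fy=3.3,interpolation=cv2.INTER_CUBIC))
cv2.imwrite("pics/w2.png",manip.capture("wrist")[:,:,::-1])
E
```

```text
clock: 6.28
eef_pos: [0.4197, -0.149, 0.0758]
orientation: [0.0, 0.545, 0.839, 0.0]
force: [-0.7, 0.9, -0.9]
opening: 0.8
grasp_force: 0.0
clock: 6.9
eef_pos: [0.4218, -0.1499, 0.1994]
orientation: [0.004, 0.545, 0.839, 0.001]
force: [0.3, 0.6, -0.8]
opening: 0.8
grasp_force: 0.0
```

View pics/w2.png

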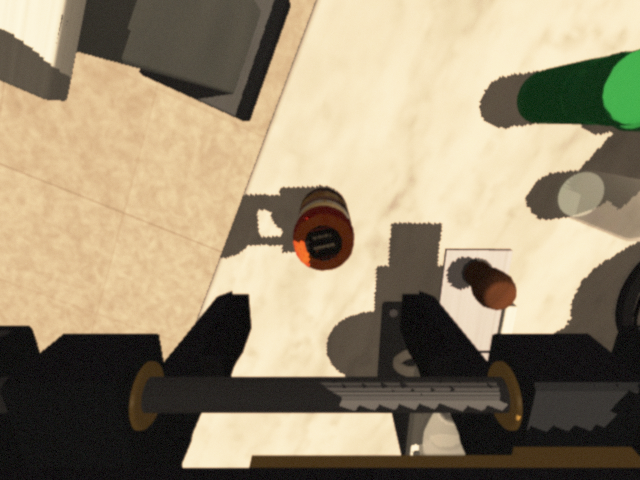

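The wrist view shows the jar standing upright at (323,240). The knob is at about (498,291) and the slide's front corners are at (445,249) and (511,250). I'll refine the knob position from this view.

Run:
```python
from h import *
for n,u,v,z in(("knob",499,292,.129),("cl",445,249,.089),("cr",511,250,.089),("jar",323,243,.106)): print(n,(at_z("wrist",u,v,z)*1e3).round(1))
e=at_z("wrist",511,250,.089)-at_z("wrist",445,249,.089);print(np.degrees(np.arctan2(e[1],e[0])),np.linalg.norm(e))
print(manip.get_state()["eef_pos"])
```

```text
knob [ 535. -124.  129.]
cl [ 505.7 -119.7   89. ]
cr [ 552. -100.   89.]
jar [ 416.8 -147.4  106. ]
23.025524524541453 0.050253973473620234
[ 0.41941678 -0.14890931  0.19561905]
```

```bash
python3 -m creep '[[[4,0.8,0],[0,0,0],0.6],[[4,0.7,0],[0,0,0],0.6],[[3.9,0.7,0],[0,0,0],0.6],[[0,0,-3],[0,0,0],0.6],[[0,0,0],[0,0,0],0.6]]'
python3 - <<'E'
from h import *
cv2.imwrite("pics/w3.png",manip.capture("wrist")[:,:,::-1])
E
```

```text
clock: 7.62
eef_pos: [0.5353, -0.1258, 0.1609]
orientation: [-0.005, 0.545, 0.839, -0.001]
force: [0.3, 0.4, 0.0]
opening: 0.802
grasp_force: 0.0
```

View pics/w3.png

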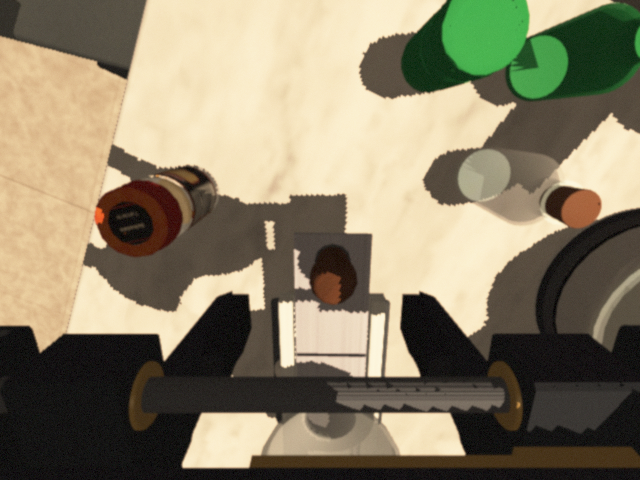

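The wrist view shows the knob top at (332,285) between the fingers (249 and 402), nearly centred. I'll compute the small correction.

Run:
```python
from h import *
for n,u,v,z in(("knob",332,284,.129),("cl",294,234,.089),("cr",371,234,.089),("ll",296,354,.089),("lr",366,355,.089)): print(n,(at_z("wrist",u,v,z)*1e3).round(1))
s=manip.get_state();print(s["eef_pos"],s["orientation"])
```

```text
knob [ 540.2 -126.8  129. ]
cl [ 511.2 -121.5   89. ]
cr [ 556.9 -101.    89. ]
ll [ 547.6 -206.5   89. ]
lr [ 594.9 -186.2   89. ]
[ 0.53617868 -0.12628233  0.16262121] [-0.00325118  0.54474366  0.83859567 -0.00103844]
```

```bash
python3 -m creep '[[[0.4,-0.1,-2],[0,0,0],0.6],[[0,0,-2],[0,0,0],0.6],[[0,0,-1.5],[0,0,0],0.6],[[0,0,-0.9],[0,0,0],0.6],[[0,0,0],[0,0,0],0.6]]'; python3 -m creep '[[[0,0,0],[0,0,0],0],[[0,0,0],[0,0,0],-1],[[0,0,0],[0,0,0],-1],[[0,0,0],[0,0,0],-1],[[0,0,0],[0,0,0],-1]]' 50; python3 -m creep '[[[0,0,0],[0,0,0],-1],[[0,0,0],[0,0,0],-1],[[0,0,0],[0,0,0],-1]]'
```

```text
clock: 8.3
eef_pos: [0.5421, -0.1279, 0.101]
orientation: [-0.001, 0.545, 0.839, -0.0]
force: [0.1, -0.5, 0.6]
opening: 0.797
grasp_force: 0.0
clock: 8.93
eef_pos: [0.5411, -0.1287, 0.1019]
orientation: [-0.001, 0.544, 0.839, -0.002]
force: [-5.5, -2.9, 3.6]
opening: 0.293
grasp_force: 49.7
clock: 9.3
eef_pos: [0.5411, -0.1287, 0.1018]
orientation: [-0.001, 0.545, 0.839, -0.001]
force: [-5.2, -2.6, 3.8]
opening: 0.293
grasp_force: 49.7
```

The grip is on the bulge (grasp at z≈0.121), a little high and about 1 mm off to the side. I'll regrip 6 mm lower for a firmer hold.

```bash
python3 -m creep '[[[0,0,0],[0,0,0],0.3],[[0,0,0],[0,0,0],0.3],[[-0.1,-0.05,-0.4],[0,0,0],0.3],[[0,0,-0.2],[0,0,0],0.3],[[0,0,0],[0,0,0],0.3]]'; python3 -m creep '[[[0,0,0],[0,0,0],-1],[[0,0,0],[0,0,0],-1],[[0,0,0],[0,0,0],-1],[[0,0,0],[0,0,0],-1],[[0,0,0],[0,0,0],-1]]' 50
```

```text
clock: 9.93
eef_pos: [0.5413, -0.1283, 0.0952]
orientation: [-0.0, 0.545, 0.839, -0.0]
force: [-0.4, -0.2, 0.0]
opening: 0.646
grasp_force: 0.0
clock: 10.55
eef_pos: [0.5411, -0.1287, 0.0958]
orientation: [-0.0, 0.545, 0.839, -0.0]
force: [-2.6, -2.2, 3.6]
opening: 0.281
grasp_force: 49.7
```

```bash
python3 -m creep '[[[-0.2,0.46,0],[0,0,0],-1],[[-0.4,0.92,0],[0,0,0],-1],[[-0.4,0.92,0],[0,0,0],-1],[[-0.4,0.92,0],[0,0,0],-1],[[0,0,0],[0,0,0],-1]]'
```

```text
clock: 11.18
eef_pos: [0.5279, -0.0984, 0.0958]
orientation: [0.002, 0.544, 0.839, -0.001]
force: [0.6, -9.6, -1.3]
opening: 0.284
grasp_force: 49.9
```

```bash
python3 -m creep '[[[-0.3,0.7,0],[0,0,0],-1],[[-0.18,0.4,0],[0,0,0],-1],[[0,0,0],[0,0,0],-1],[[0,0,0],[0,0,0],-1]]'
python3 - <<'E'
from h import *
w=manip.capture("wrist")[:,:,::-1][200:400,200:450]; t=manip.capture("top")[:,:,::-1][190:290,370:500]
w=cv2.resize(w,(625,500),interpolation=cv2.INTER_CUBIC)
cv2.imwrite("pics/t4.png",cv2.resize(t,None,fx=6,fy=6,interpolation=cv2.INTER_CUBIC)); cv2.imwrite("pics/w4.png",w)
E
```

```text
clock: 11.68
eef_pos: [0.5235, -0.0881, 0.0958]
orientation: [0.002, 0.544, 0.839, -0.002]
force: [-1.0, -12.1, -2.1]
opening: 0.284
grasp_force: 49.9
```

View pics/w4.png

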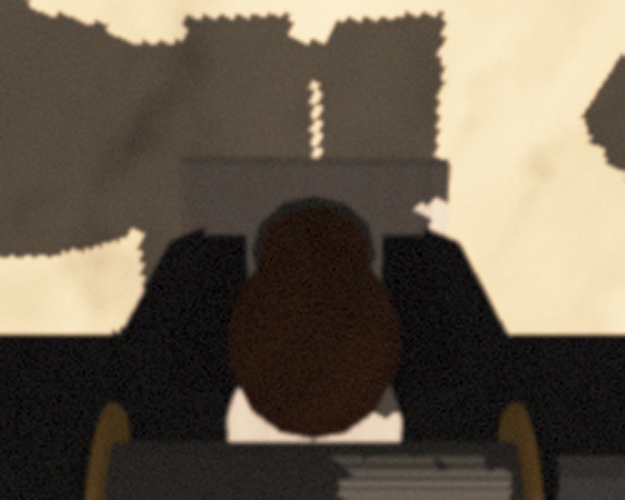

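The wrist view shows the knob firmly between the pads and the slide's front edge at crop y 158, but the line is hidden under the gripper. I'll check the gate travel from the slide's edge and from the outside cameras.

Run:
```python
from h import *
a=at_z("wrist",272,263.2,.089);b=at_z("wrist",379,263.2,.089);m=(a+b)/2*1e3
u=np.array([-.4,.916]);print(m.round(1),"travel",(m[:2]-[534,-111.2])@u)
s=manip.capture("side")[:,:,::-1][130:230,250:370]; s=cv2.resize(s,(480,400),interpolation=cv2.INTER_CUBIC)
t=cv2.resize(manip.capture("top")[:,:,::-1][195:275,400:460],(300,400),interpolation=cv2.INTER_CUBIC)
cv2.imwrite("pics/st.png",np.hstack([s,t]))
```

```text
[514.8 -68.6  89. ] travel 46.71589139829537
```

View pics/st.png

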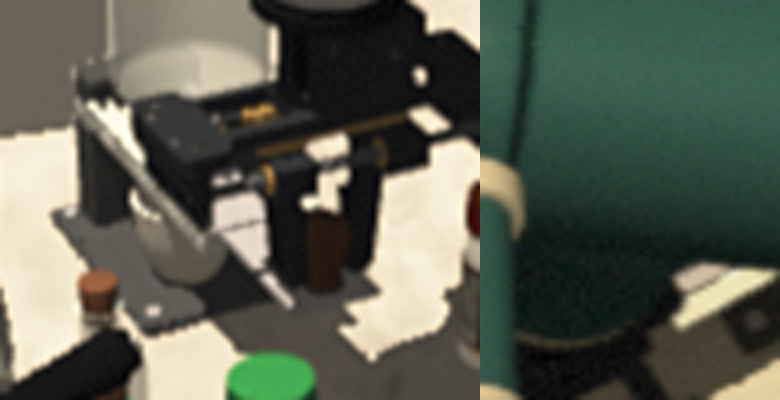

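The side crop shows the engraved line on the slide at crop about (218,229) to (262,224), beside the near rail's end at about (218,245). The top view is blocked by the arm. I'll compute the line's position from the side view.

Run:
```python
from h import *
g=manip.capture("side"); cv2.imwrite("pics/s5.png",g[:,:,::-1]); G=cv2.cvtColor(g,cv2.COLOR_RGB2GRAY)
u=np.array([-.4,.916]);n=np.array([.916,.4]);r=np.array([.553,-.1547])
for c in range(304,319):
    col=G[178:200,c].astype(int); print(c,col)
for t in(-4,-2,0,2):
    print(t,[proj("side",[*(r+u*t/1e3+n*k),.089]).round(1).tolist() for k in(-.02,-.01,0,.01,.02)])
# bias check with shut picture side0: rail ends & line
G0=cv2.cvtColor(cv2.imread("pics/side0.png"),cv2.COLOR_BGR2GRAY)
print("shut line pred",[proj("side",[*(r-u*.045+n*k),.089]).round(1).tolist() for k in(-.02,-.01,0,.01,.02)])
for c in range(300,318,2): print(c,G0[160:182,c])
```

```text
304 [ 38  88 161 209 216 213 214 213 202 165 118  88  85  85  88  84  84  79
  72  57  37  30]
305 [ 45 114 189 221 223 221 222 222 209 171 155 119  89  83  84  80  73  64
  48  35  30  28]
306 [ 56 134 207 220 219 217 219 218 195 163 192 170 119  84  68  60  48  36
  31  29  28  31]
307 [ 69 148 214 220 217 217 219 215 188 169 212 210 168 111  65  37  26  26
  30  29  29  29]
308 [ 88 166 216 219 217 217 216 200 156 164 213 222 208 168 115  66  33  23
  26  30  30  31]
309 [115 190 220 221 217 216 216 195 150 180 216 222 221 208 171 119  68  38
  27  28  31  29]
310 [141 212 224 221 219 218 216 190 156 202 221 219 220 220 208 172 125  78
  41  29  28  30]
311 [161 219 225 221 220 220 215 186 166 210 221 219 218 219 220 213 183 132
  78  43  28  24]
312 [166 219 224 220 222 221 202 155 163 209 220 218 219 219 219 220 215 189
 138  78  40  29]
313 [154 211 225 224 222 222 199 153 181 214 219 219 219 219 219 220 221 223
 195 109  53  35]
314 [ 98 166 210 220 223 224 200 163 208 224 221 220 221 221 221 222 219 217
 200 113  65  69]
315 [ 43  94 147 174 189 207 191 166 206 218 214 211 21
[... 909 characters left out ...]
1 133 194 179 152
 195 208 205 204]
304 [152 115  88  93 124 129  91  76  79  81  76  65  59  72 132 179 146 157
 196 206 205 206]
306 [177 173 153 139 136 113  82  77  80  78  69  63  58  70 125 167 157 198
 208 204 202 204]
308 [134 103  80  74  76  75  79  79  77  69  61  61  69 122 165 145 162 201
 208 207 205 203]
310 [103  76  73  76  77  78  77  74  64  62  62  59  71 127 170 152 194 208
 206 206 206 206]
312 [227 183 120  77  70  71  73  74  73  66  62  60  79 115 136 162 197 206
 206 205 208 207]
314 [232 231 223 182 114  53  48  72  80  74  66  74 127 171 156 197 205 198
 194 197 199 200]
316 [229 229 231 233 226 182 118  77  66  76 128 176 152 127 116 115  93  66
  49  51  54  60]
```

```bash
cat > tr.py <<'E'
from h import *
from scipy.optimize import brentq
u=np.array([-.4,.916]);n=np.array([.916,.4]);r=np.array([.553,-.1547])
def dark(G,c,r0):
    a=G[r0-3:r0+4,c].astype(float); i=np.arange(r0-3,r0+4); b=np.interp(i,[i[0],i[-1]],[a[0],a[-1]]); w=np.clip(b-a-5,0,None)
    return (w*i).sum()/w.sum()
def prow(t,c): # predicted row at column c of the line pulled t mm
    A,B=[proj("side",[*(r+u*(t-45)/1e3+n*k),.089]) for k in(-.02,.02)]
    return A[1]+(B[1]-A[1])*(c-A[0])/(B[0]-A[0])
def trav(G,cols):
    o=[]
    for c in cols:
        s=np.argmin(G[181:190,c])+181; o.append(brentq(lambda t:prow(t,c)-dark(G,c,s),-30,100))
    return np.array(o)
def trav0(G,cols):
    o=[]
    for c in cols:
        s=int(round(prow(0,c)+1.6)); o.append(brentq(lambda t:prow(t,c)-dark(G,c,s),-60,100))
    return np.array(o)
E
python3 - <<'E'
from tr import *
G0=cv2.cvtColor(cv2.imread("pics/side0.png"),cv2.COLOR_BGR2GRAY);G1=cv2.cvtColor(cv2.imread("pics/s5.png"),cv2.COLOR_BGR2GRAY)
a=trav0(G0,range(302,313));b=trav(G1,range(308,315));print(a.round(1),b.round(1),np.median(a),np.median(b),np.median(b)-np.median(a))
E
```

```text
tr.py:6: RuntimeWarning: invalid value encountered in scalar divide
  return (w*i).sum()/w.sum()
Traceback (most recent call last):
  File "tr.py", line 18, in trav0
    s=int(round(prow(0,c)+1.6)); o.append(brentq(lambda t:prow(t,c)-dark(G,c,s),-60,100))
                                          ~~~~~~^^^^^^^^^^^^^^^^^^^^^^^^^^^^^^^^^^^^^^^^
ValueError: The function value at x=-60.0 is NaN; solver cannot continue.
```

The TCP travel is 44.2 mm and the side view gives about 44.5 ± 1 mm. I'll pull 0.6 mm more, then hold for a while to check for slip.

```bash
python3 -m creep '[[[-0.03,0.06,0],[0,0,0],-1],[[0,0,0],[0,0,0],-1],[[0,0,0],[0,0,0],-1],[[0,0,0],[0,0,0],-1],[[0,0,0],[0,0,0],-1]]'
python3 -m creep '[[[0,0,0],[0,0,0],-1],[[0,0,0],[0,0,0],-1],[[0,0,0],[0,0,0],-1],[[0,0,0],[0,0,0],-1],[[0,0,0],[0,0,0],-1]]'
python3 - <<'E'
from h import *
G=cv2.cvtColor(manip.capture("side"),cv2.COLOR_RGB2GRAY); G1=cv2.cvtColor(cv2.imread("pics/s5.png"),cv2.COLOR_BGR2GRAY)
for c in (309,310,312,313): print(c,G1[183:190,c],G[183:190,c])
E
```

```text
clock: 12.55
eef_pos: [0.5233, -0.0877, 0.0958]
orientation: [0.002, 0.544, 0.839, -0.002]
force: [1.0, -12.2, -1.8]
opening: 0.289
grasp_force: 49.9
clock: 13.18
eef_pos: [0.5233, -0.0877, 0.0958]
orientation: [0.002, 0.544, 0.839, -0.002]
force: [0.6, -11.5, -3.0]
opening: 0.287
grasp_force: 49.9
309 [216 216 195 150 180 216 222] [218 216 196 146 168 213 222]
310 [218 216 190 156 202 221 219] [218 215 189 149 197 220 219]
312 [221 202 155 163 209 220 218] [221 209 168 160 208 220 218]
313 [222 199 153 181 214 219 219] [221 201 150 169 211 218 219]
```

```bash
python3 -c "
from bench import manip
print(manip.job_done())"
```

```text
the job is handed in; nothing more can be done
None
```

I lifted the spice jar out from in front of the knob and set it upright about 12 cm to one side, then pulled the gate about 45 mm to its line and handed the job in with the knob still gripped there, holding steady.

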